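# Set up the vacuum filtration bench

### The job

Get the filtration bench ready: stand every filter funnel from the blue rack upright in a port of the steel manifold, taper fully home, and lift the sample canister by its handle off the white stirrer and set it down upright, not dropped, wholly on the blue mat. Turn the black regulator knob clockwise until its white line points at the green marker, then, without losing that setting, turn the brass lock ring under it clockwise until it is tight. Only when all the funnels are seated and the ring is tight, swing the red vacuum valve lever fully open; do not drop a funnel and leave the other bottles, jars, rack and box on the bench where they are.

Things in the scene. Friction and masses are not known exactly. Their poses are not given: they have to be found in the camera images.
- funnel1: filter funnel, one of up to four alike (some absent), round about z, 110 mm tall: red tapered stopper 24 mm across at the bottom, 38 mm at 32 mm up; grey flange 52 mm across from 32 to 40 mm; honey-coloured round cup 52 mm across from 40 to 110 mm, grasped across its outside (treat it as solid). 0.15 kg. Origin: centre of the stopper's underside; z runs up it.
- funnel2: like funnel1. All start hanging upright by the flange in wide holes of a fixed blue rack (200 x 200 mm, top 90 mm above the bench, so that the origin is at 58 mm); the holes are 95 mm apart, two by two.
- funnel3: like funnel1
- funnel4: like funnel1
- port1 (a point): centre of the rim of one of four upright ports, in a row 95 mm apart on the fixed steel manifold; rim 100 mm above the bench, 48 mm across outside. A cone-shaped socket, 40 mm across at the rim, 25 mm at 34 mm down: it matches the stopper and centres a funnel let down within 5 mm. Taper fully home: flange on the rim, funnel's origin 32 mm below this point. z up.
- port2 (a point): like port1. Any funnel may go in any port, one in each; an unused port shuts itself and may stay empty. The manifold is a level tube 350 mm long; its ports run from port1 at the robot's right to port4 at its left.
- port3 (a point): like port1
- port4 (a point): like port1
- set_knob (a joint): turn of the black regulator knob (rad), 0 at the scale's start, growing clockwise seen from above, up to 4.7; stays where left, friction 0.06 Nm. Starts at 0.1 to 1.0.
- knob_line (a point): outer end of the white line on the black knob's flat top, 15 mm out from the knob's axis, 133 mm above the bench. x axis: where the line points (away from the axis); z up. The knob is round, 34 mm across, from 99 to 133 mm above the bench, free all round, on one upright axis with the lock ring beneath it.
- mark: green marker on the edge of the regulator's white scale disc (100 mm across, its top 56 mm above the bench), fixed, 6 mm high; differs from start to start. Origin: on the axis of knob and ring, on the disc's top; x axis points outward to the marker, 48 mm away, z up. The knob is set when its white line points along this x. It lies clockwise of the start by up to 3.5 rad; a scale tick is 0.314 rad.
- lock_ring (a joint): turn of the brass lock ring (rad): 0 slack, growing clockwise seen from above, tight against its stop at 1.9; starts slack (up to 0.5); friction 0.12 Nm. It turns apart from the knob.
- ring_grip (a point): on the axis of knob and ring, mid height of the brass lock ring, 89 mm above the bench: round, knurled, 56 mm across, from 80 to 98 mm, right under the knob, a red line on its top. Below it only a neck 32 mm across stands on the scale disc (top at 56 mm): fingertips may reach below the ring. A gauge behind is 74 mm high.
- valve_lever (a joint): turn of the red valve lever about an upright axis (rad): 0 shut, growing clockwise seen from above, stop at 1.571 = fully open; stays where left, friction 0.12 Nm. Shut, it points to the robot's right; open, towards the robot (both give or take 0.15 rad).
- lever_push (a point): on the red lever's middle line, 55 mm from its pivot, at mid height, 81 mm above the bench; x axis along the lever away from the pivot, z up. Bar 16 mm wide, 12 mm high, ending 70 mm from the pivot. Beneath: free down to 16 mm when shut, a pipe up to 52 mm when open. The regulator's axis is 120 mm to the left of the pivot, on the same fixed base (170 x 250 mm).
- mat: blue bench mat, fixed, 155 x 155 mm, 2 mm thick. Origin: under its centre; x and y along its edges.
- canister: closed steel canister, blue lid, 92 mm across, lid top at 105 mm, 0.6 kg. Starts on a fixed white stirrer (150 x 150 mm, top at 85 mm); stirrer and mat stand near and far at the robot's left, either way round. Over the lid a black handle bar along y, 14 mm square, middle 150 mm up, 64 mm free between its posts, 38 mm free beneath. Origin: centre of its underside; z up.
- bottle_a: brown glass bottle, black cap, 76 mm across, 150 mm tall. Not to be disturbed. Origin: centre of its underside.
- bottle_b: brown glass bottle like bottle_a. Not to be disturbed. Origin: centre of its underside.
- jar_a: clear glass jar with metal lid, 56 mm across, 70 mm tall, between the robot and the regulator. Not to be disturbed. Origin: centre of its underside.
- jar_b: small white jar, 44 mm across, 60 mm tall, between the rack and the stirrer or mat. Not to be disturbed. Origin: centre of its underside.
- wash_bottle: white squeeze bottle, 70 mm across, 150 mm tall. Not to be disturbed. Origin: centre of its underside.
- tube_rack: yellow rack with tubes, 70 x 140 x 50 mm (80 mm with the tubes). Not to be disturbed. Origin: centre of its underside.
- tip_box: red box with clear cover, 90 x 130 x 65 mm. Not to be disturbed. Origin: centre of its underside.
Mind the look-alikes: they are no part of the job. Of the things shaped like the mat, the blue one is meant.

How it is judged:
By the outcome, as a careful person would: the job done as asked, in the order asked, and still so for the second after the job is handed in, with the robot touching nothing.
Of funnel1, funnel2, funnel3, funnel4 only 2 to 4 are there at a start; the rules pass over those that are not, and their reading is None.
At some moment in a run one of canister may be knocked a few centimetres aside while the robot is not near it.
It also fails if it takes over 210 s, if anything falls off the work surface, if the arm or the gripper's body presses on something with over 40 N, if the wrist force passes 120 N, or if a joint passes its speed limit or range.

### The arm

A 6-joint arm with a two-finger parallel gripper is mounted at the origin on the work surface. World frame = base frame: x ahead of the robot, y to its left, z up, the work surface at z = 0. Lengths are in m, angles in rad, forces in N, time in s.
With the tool pointing down it reaches from about 0.375 to 0.975 m from the base axis. Payload 3.8 kg.
Tool frame: the origin (TCP) lies between the finger pads; the fingertips stand 8 mm ahead of it and the grasp point (between the pads) lies 11 mm behind it; z points along the fingers, y is the line along which they close (so a half turn about z gives the same grasp; the last joint's range is limited). The gripper opens to 88 mm and grips with 3 to 60 N. Pads are 18 mm wide; open, the fingers measure 123 mm over their backs; the gripper's body (75 mm by 187 mm) begins 45 mm behind the grasp point.
Start: joints at [1.275, 0.264, 1.604, -0, 1.274, -0.037], TCP at [0.173, 0.653, 0.247] pointing down, gripper open.
Joint ranges: [-2.63, 2.63], [-0.94, 2.18], [0.31, 2.57], [-1.31, 4.45], [0, 2.66], [-2.55, 2.55]. Speed limits (rad/s): [2.57, 2.57, 3.14, 3.14, 3.14, 3.14].

### API

Orientations are given as a rotation vector (axis times angle).
In Python, from cell import manip, optics gives the robot as it stands. The module is installed in compiled form; this text tells all that it offers.
- The arm moves only by the shell command python3 -m inch 'ROWS' [FORCE]. ROWS is JSON, a list of rows, each a list of 3 entries, a list of its own where there are three numbers: the opening, from 0 (shut) to 1 (fully open), then the shift along the tool's x, y, z in mm, then the turn about the tool's z in rad. In form: [[jaw, [tx, ty, tz], yaw], ...]. A call has 1 to 20 rows; each row shifts and turns the commanded pose from where the row before left it, along the tool's axes as they then stand; what a row does not reach is not made up. A row lasts 1/8 s, in which the tool goes at most 62.5 mm and 10.7 degrees, less where a joint would pass 70% of its speed; a pose out of reach is approached as far as the arm can. A call is refused whole if a number of a shift passes 62.5 or a number of a turn 0.188, either way. A call with a gripper value outside its range is refused whole. The fingers move at their own pace and stop on an object; FORCE is the grip in N (left out, the last holds). Time passes only in rows, so rows that do not move let the fingers close. It gives the time, the measured TCP pose, the force, the opening and the grip force at its end, in the units of the state.
- manip.sense(): the state, without advancing time (a new reading comes with each control period).
- optics.grab_frame(name): name is "scene" or "top" or "wrist"; returns a dict with "frame" (384x512x3 uint8, blue, green, red), "camera_matrix" (3x3 intrinsics, pixels), "dist" ([k1, k2, p1, p2, k3] as OpenCV has them; the pictures are not rectified), "origin" and "orientation" of the camera in the world. Camera axes: x right, y up, looking along -z (the intrinsics and any distortion apply to the point x, -y, -z); pixel columns grow to the right and rows downward; lengths in m; the calibration is good to about 2 mm. A picture is of the moment at which its call begins. There is no depth.
- manip.finish_job(): hands the job in; it is judged then, once.
The state is a dict: "time": time; "joint_positions": joint angles; "qvel": joint speeds; "joint_torque": joint torques, N m; "position": TCP position; "eef_rot": TCP orientation; "ft_force": force on the tool from outside, world axes, zero at the start; "ft_torque": the same for the moment, N m; "finger_gap": opening from 0.0 (shut) to 1.0 (fully open); "grip_force": force on a finger pad.
Only numpy, scipy, OpenCV 4.12 (cv2) and the standard library are available. Lean on these libraries where they do the work, as an engineer would, in place of code of your own. Each camera call takes 0.05 s, during which the arm holds its last target. There are 200 camera calls.

## Working session

There is one attempt and no reset: what is moved stays moved. The work goes in short steps, Python scripts to look and compute and a shell command to move; the robot and the scene stay as the last step left them, time stands still between calls to the robot, and variables do not carry over. Pictures are saved under pics/ and viewed, at most 16 in all, crops included, and the job is handed in when it is done.

```bash
mkdir -p pics; python3 - <<'E'
from cell import manip, optics
import cv2,numpy as np
s=manip.sense(); print(s)
for n in ("scene","top","wrist"):
    d=optics.grab_frame(n); cv2.imwrite(f"pics/{n}0.png",d["frame"])
    print(n,d["camera_matrix"],d["dist"],d["origin"],d["orientation"])
a=cv2.imread("pics/scene0.png");b=cv2.imread("pics/top0.png")
E
```

```text
{'time': 0.0, 'joint_positions': array([ 1.27509916e+00,  2.64740576e-01,  1.60538459e+00, -1.81848453e-05,
        1.27374910e+00, -3.69188543e-02]), 'qvel': array([ 0.00085039,  0.00191429, -0.00125554, -0.00044458,  0.00097763,
       -0.00197761]), 'joint_torque': array([-6.43587573e-04, -5.02096725e+01, -3.56892800e+01,  7.27329240e-02,
        2.89246923e-02, -1.49126622e-04]), 'position': array([0.17254257, 0.65183204, 0.24539079]), 'eef_rot': array([-0.40529967, -3.11497331,  0.0035386 ]), 'ft_force': array([ 0.78091782,  0.16449567, -0.39667877]), 'ft_torque': array([-0.00948825,  0.02168151, -0.00096116]), 'grip_force': 0.0, 'finger_gap': 1.0000297013915163}
scene [[490.9647622    0.         257.23140354]
 [  0.         490.9647622  194.55803657]
 [  0.           0.           1.        ]] [-0.10895909  0.          0.          0.          0.        ] [ 1.31706924 -0.65303036  1.02274796] [0.81518645 0.37807937 0.82689487]
top [[372.0551019    0.         254.71154557]
 [  0.         372.0551019  187.75266492]
 [  0.           0.           1.        ]] [-0.09962693  0.          0.          0.          0.        ] [0.32871293 0.05767047 1.1191253 ] [ 0.12340781 -0.12171589 -1.53952517]
wrist [[303.50736983   0.         255.1807877 ]
 [  0.         303.50736983 193.42874348]
 [  0.           0.           1.        ]] [-0.05039835  0.          0.          0.          0.        ] [0.09740384 0.67363516 0.38306916] [-0.25809199 -0.19775896  1.30130649]
```

View pics/top0.png

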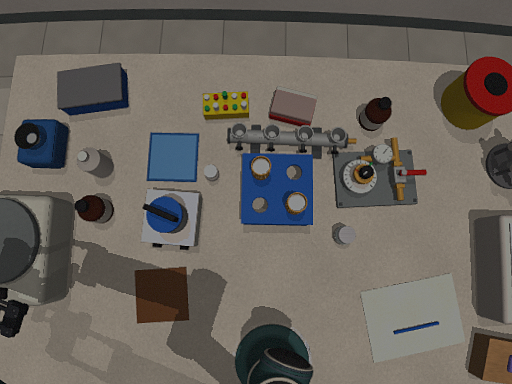

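View pics/scene0.png

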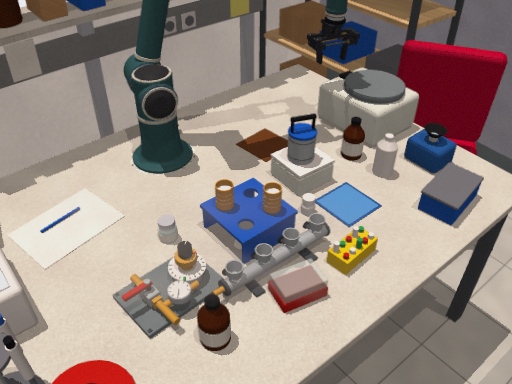

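The top view shows the rack at (277,188) with funnels at (260,167) and (296,203), and the manifold ports at (238,145), (267,143), (303,132) and (338,135). The regulator is at (363,172) with the lever at (410,172). The canister is on the stirrer at (166,213), and the blue mat is at (173,157).

Possible mix-ups:
- **Mat:** brown mat (162,294), white paper (412,317), blue box (93,88) and blue bottle (42,143).
- **Funnels:** the empty rack holes at (293,171) and (260,204).
- **Knob and lever:** the gauge (382,153) and the brass pipe (397,168).

I choose the blue mat, the two honey-coloured cups, the black-topped knob on the white disc, and the red bar. Next I'll check these in a close crop.

```bash
cat > h.py <<'E'
from cell import manip, optics
import cv2,numpy as np
from scipy.spatial.transform import Rotation as R
F=np.diag([1.,-1,-1])
def grab(n,save=None):
    d=optics.grab_frame(n)
    if save: cv2.imwrite(f"pics/{save}.png",d["frame"])
    d["hsv"]=cv2.cvtColor(d["frame"],cv2.COLOR_BGR2HSV); d["R"]=R.from_rotvec(d["orientation"]).as_matrix()@F
    return d
def ray(d,uv):
    p=cv2.undistortPoints(np.float64([[uv]]),d["camera_matrix"],np.array(d["dist"]))[0,0]
    r=d["R"]@np.array([p[0],p[1],1.]); return np.array(d["origin"]),r/np.linalg.norm(r)
def plane(d,uv,z):
    o,r=ray(d,uv); return o+r*(z-o[2])/r[2]
def proj(d,P):
    P=np.atleast_2d(np.float64(P)); rv=cv2.Rodrigues(d["R"].T)[0]; t=-d["R"].T@np.array(d["origin"])
    return cv2.projectPoints(P,rv,t,d["camera_matrix"],np.array(d["dist"]))[0][:,0]
def tri(*obs):
    A=np.zeros((3,3));b=np.zeros(3)
    for d,uv in obs:
        o,r=ray(d,uv);M=np.eye(3)-np.outer(r,r);A+=M;b+=M@o
    return np.linalg.solve(A,b)
def blobs(d,lo,hi,amin=15):
    m=cv2.inRange(d["hsv"],np.array(lo),np.array(hi)); n,l,s,c=cv2.connectedComponentsWithStats(m)
    return [(tuple(c[i].round(1)),tuple(s[i])) for i in range(1,n) if s[i,4]>=amin]
E
python3 - <<'E'
from h import *
t=grab("top");s=grab("scene")
c1=cv2.resize(t["frame"][110:230,220:360],None,fx=2.85,fy=2.85,interpolation=2)
c2=cv2.resize(t["frame"][130:215,330:430],None,fx=4,fy=4,interpolation=2)
c3=cv2.resize(s["frame"][225:345,110:240],None,fx=2.5,fy=2.5,interpolation=2)
W=np.zeros((600,800,3),np.uint8)
for c,x,y in((c1,0,0),(c2,400,0),):
    W[y:y+c.shape[0],x:x+c.shape[1]]=c[:600-y,:800-x]
c3=c3[:260];W[342:342+c3.shape[0]-2,400:400+c3.shape[1]]=c3[:258]
cv2.imwrite("pics/c0.png",W)
for nm,d in(("top",t),("scene",s)):
    print(nm,"blue",[b for b in blobs(d,(95,80,60),(125,255,255),60)])
    print("red",[b for b in blobs(d,(0,150,100),(6,255,255),15)])
    print("green",[b for b in blobs(d,(45,80,60),(80,255,255),2)])
    print("honey",[b for b in blobs(d,(8,80,60),(22,255,255),15)])
for uv in((173,157),):print(plane(t,uv,.002))
for uv in((238,145),(267,143),(303,132),(338,135)):print(plane(t,uv,.1))
for uv in((260,167),(296,203)):print(plane(t,uv,.168))
print(plane(t,(363,172),.133),plane(t,(166,213),.19))
E
```

```text
top blue [((np.float64(39.9), np.float64(144.2)), (np.int32(17), np.int32(119), np.int32(40), np.int32(45), np.int32(889))), ((np.float64(172.7), np.float64(156.9)), (np.int32(147), np.int32(133), np.int32(52), np.int32(49), np.int32(2367))), ((np.float64(276.5), np.float64(189.9)), (np.int32(241), np.int32(153), np.int32(72), np.int32(73), np.int32(3905))), ((np.float64(164.2), np.float64(214.3)), (np.int32(146), np.int32(196), np.int32(36), np.int32(37), np.int32(830))), ((np.float64(415.9), np.float64(327.5)), (np.int32(394), np.int32(322), np.int32(45), np.int32(12), np.int32(137)))]
red [((np.float64(489.6), np.float64(84.3)), (np.int32(467), np.int32(57), np.int32(45), np.int32(57), np.int32(1534))), ((np.float64(415.3), np.float64(171.8)), (np.int32(407), np.int32(170), np.int32(19), np.int32(5), np.int32(80)))]
green [((np.float64(224.0), np.float64(93.0)), (np.int32(222), np.int32(91), np.int32(5), np.int32(5), np.int32(21))), ((np.float64(206.6), np.float64(107.4)), (np.int32(205), np.int32(105), np.int32(5), np.int32(5), np.int32(18))), ((np.float64(234.4), np.float64(106.
[... 5181 characters left out ...]
32(11), np.int32(63))), ((np.float64(218.4), np.float64(290.4)), (np.int32(212), np.int32(285), np.int32(13), np.int32(11), np.int32(81))), ((np.float64(165.3), np.float64(308.8)), (np.int32(151), np.int32(295), np.int32(29), np.int32(31), np.int32(377))), ((np.float64(207.9), np.float64(318.6)), (np.int32(197), np.int32(305), np.int32(26), np.int32(23), np.int32(302)))]
[0.59445083 0.3169552  0.002     ]
[0.61072941 0.11167267 0.1       ]
[0.61887303 0.02980186 0.1       ]
[ 0.6544455  -0.07219063  0.1       ]
[ 0.64889773 -0.1726996   0.1       ]
[0.53416871 0.04851345 0.168     ]
[ 0.44215585 -0.04659551  0.168     ]
[ 0.53616067 -0.23299956  0.133     ] [0.40492749 0.28207121 0.19      ]
```

View pics/c0.png

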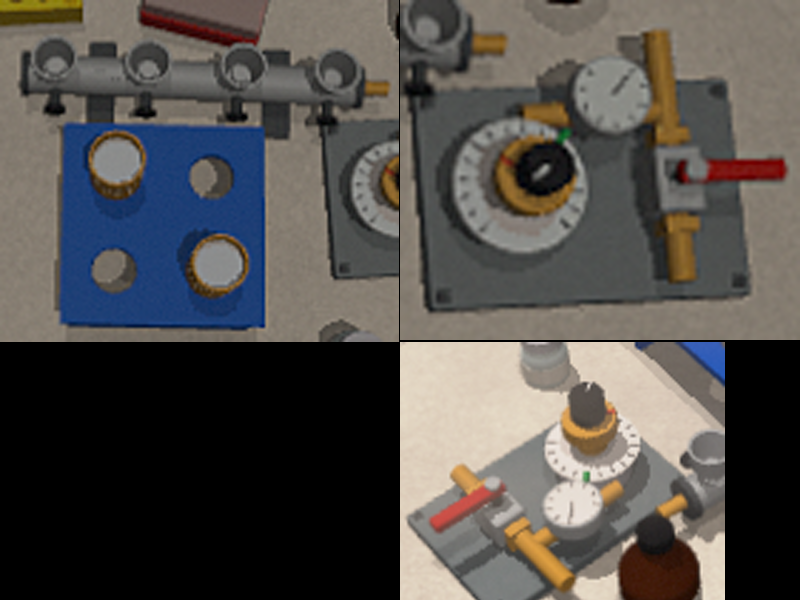

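The crop confirms two honey cups in diagonal holes, four empty ports, a black knob with a white line and a green marker just clockwise-behind it, and the red lever pointing right. Port rims in the top image are at about (239.3,131), (271.9,131.8), (305.3,133.2) and (338.2,134.6). Next I'll measure the canister, mat, cups and ports.

```bash
cat >> h.py <<'E'
def goto(P=None,yaw=None):
    """tool-frame shift (mm) and yaw (rad) from measured pose to world TCP P with tool-y at world angle yaw (mod pi)"""
    s=manip.sense();M=R.from_rotvec(s["eef_rot"]).as_matrix();p=s["position"]
    ty=np.arctan2(M[1,1],M[0,1]);dy=0
    if yaw is not None: dy=-((yaw-ty+np.pi/2)%np.pi-np.pi/2)
    dm=(M.T@(np.array(P)-p))*1000 if P is not None else 0
    print("pos",p.round(4),"toolz",M[:,2].round(3),"ty deg",np.degrees(ty).round(1),"q",s["joint_positions"].round(2),"t",round(s["time"],2),"gap",round(s["finger_gap"],3),"grip",round(s["grip_force"],1),"F",s["ft_force"].round(1),"Tz",s["ft_torque"].round(2))
    print("SHIFT mm",np.round(dm,1),"YAW",round(dy,3))
E
python3 - <<'E'
from h import *
t=grab("top");s=grab("scene")
m=cv2.inRange(t["hsv"],(95,80,60),(125,255,255));
n,l,st,c=cv2.connectedComponentsWithStats(m)
for i in range(1,n):
    if st[i,4]<500: continue
    pts=np.argwhere(l==i)[:,::-1].astype(np.float32)
    h=cv2.convexHull(pts)
    z={0:.002}.get(0)
    x,y=c[i]
    if abs(x-172)<8 and abs(y-157)<8:
        b=cv2.boxPoints(cv2.minAreaRect(pts));W=np.array([plane(t,q,.002)[:2] for q in b]);print("mat",W.round(3),W.mean(0).round(4))
    if abs(x-276)<8: 
        b=cv2.boxPoints(cv2.minAreaRect(pts));W=np.array([plane(t,q,.09)[:2] for q in b]);print("rack",W.round(3),W.mean(0).round(4))
    if abs(x-164)<8 and y>200:
        W=np.array([plane(t,q,.19)[:2] for q in h[:,0]],np.float32);print("lid",cv2.minEnclosingCircle(W))
roi=np.zeros(m.shape,np.uint8);roi[195:235,138:190]=1
dk=(t["hsv"][...,2]<45)&(roi>0)
n,l,st,c=cv2.connectedComponentsWithStats(dk.astype(np.uint8))
for i in range(1,n):
    if st[i,4]>20:
        pts=np.argwhere(l==i)[:,::-1].astype(np.float32);b=cv2.boxPoints(cv2.minAreaRect(pts));W=np.array([plane(t,q,.242)[:2] for q in b]);print("dark",st[i],W.round(3).tolist(),W.mean(0).round(4))
for uv in((239.3,131),(271.9,131.8),(305.3,133.2),(338.2,134.6)):print("port",plane(t,uv,.1).round(4))
for uv in((117/2.85+220,160/2.85+110),(219/2.85+220,262/2.85+110)):print("cup",plane(t,uv,.168).round(4))
goto([.41,.28,.35],0)
E
```

```text
mat [[0.52  0.394]
 [0.674 0.401]
 [0.672 0.243]
 [0.519 0.239]] [0.5964 0.3191]
rack [[ 0.389  0.098]
 [ 0.591  0.101]
 [ 0.593 -0.103]
 [ 0.391 -0.1  ]] [ 0.4912 -0.0013]
lid ((0.4021414518356323, 0.28754812479019165), 0.04603186622262001)
dark [143 204  36  18 212] [[0.41, 0.327], [0.423, 0.322], [0.391, 0.239], [0.378, 0.244]] [0.4008 0.2833]
dark [181 206   7  24  39] [[0.418, 0.235], [0.419, 0.22], [0.364, 0.217], [0.364, 0.232]] [0.3914 0.2259]
port [0.6521 0.1095 0.1   ]
port [0.6523 0.0166 0.1   ]
port [ 0.6511 -0.0788  0.1   ]
port [ 0.6501 -0.1733  0.1   ]
cup [0.5365 0.0458 0.168 ]
cup [ 0.445  -0.0487  0.168 ]
pos [0.1727 0.6524 0.2464] toolz [-0.    -0.001 -1.   ] ty deg 75.2 q [ 1.28  0.26  1.6  -0.    1.27 -0.04] t 0.35 gap 1.0 grip 0.0 F [-0.   0.  -0.3] Tz [ 0.03 -0.06 -0.02]
SHIFT mm [-324.7 -299.3 -103.5] YAW 1.312
```

```bash
python3 -m inch '[[1,[0,0,-50],0],[1,[0,0,-50],0],[1,[-36,-33,0],0],[1,[-36,-33,0],0],[1,[-36,-33,0],0],[1,[-36,-33,0],0],[1,[-36,-33,0],0],[1,[-36,-33,0],0],[1,[-36,-33,0],0],[1,[-36,-33,0],0],[1,[-36,-33,0],0],[1,[0,0,0],0.186],[1,[0,0,0],0.186],[1,[0,0,0],0.186],[1,[0,0,0],0.186],[1,[0,0,0],0.186],[1,[0,0,0],0.186],[1,[0,0,0],0.186],[1,[0,0,0],0.186],[1,[0,0,0],0.186]]' 20; python3 - <<'E'
from h import *
goto([.401,.284,.30],np.radians(-21))
w=grab("wrist","w1");print(w["origin"],w["R"][:,2])
E
```

```text
time: 2.85
position: [0.4099, 0.2824, 0.3468]
eef_rot: [2.59, 1.777, 0.0]
ft_force: [0.7, 0.2, 0.4]
finger_gap: 1.0
grip_force: 0.0
pos [0.4099 0.2824 0.3468] toolz [ 0.  0. -1.] ty deg -21.1 q [ 0.55 -0.12  1.84 -0.    1.43  0.92] t 2.85 gap 1.0 grip 0.0 F [0.7 0.2 0.4] Tz [-0.06  0.06 -0.02]
SHIFT mm [-1.8 -8.9 46.8] YAW -0.002
[0.43737476 0.35632987 0.48436835] [-0.10809829 -0.2772726  -0.95469088]
```

View pics/w1.png

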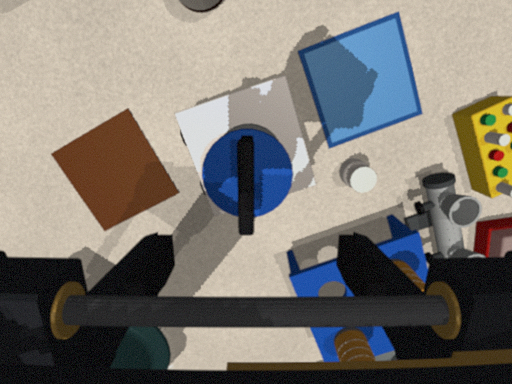

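The wrist view shows the canister's handle bar vertical at (246,137)–(246,234), lined up with the tool, and the blue lid around (248,172).

```bash
python3 - <<'E'
from h import *
w=grab("wrist")
p1=plane(w,(246,139),.242);p2=plane(w,(246,233),.242);print(p1,p2,(p1+p2)/2,np.linalg.norm(p1-p2),np.degrees(np.arctan2(*(p1-p2)[1::-1])))
c=(p1+p2)/2
goto([c[0],c[1],.226],np.arctan2(*(p1-p2)[1::-1])+np.pi/2)
E
```

```text
[0.41972703 0.33069607 0.242     ] [0.38931575 0.25517266 0.242     ] [0.40452139 0.29293437 0.242     ] 0.08141640927546645 68.06666006627816
pos [0.4099 0.2825 0.3468] toolz [ 0.  0. -1.] ty deg -20.8 q [ 0.55 -0.12  1.84  0.    1.43  0.92] t 2.95 gap 0.996 grip 0.0 F [ 0.5 -1.2 -0.5] Tz [-0.03  0.08  0.05]
SHIFT mm [  7.9  -8.7 120.8] YAW 0.02
```

```bash
python3 -m inch '[[1,[5,-9,0],0.02],[1,[0,0,30],0],[1,[0,0,30],0],[1,[0,0,30],0],[1,[0,0,20],0],[1,[0,0,10],0],[1,[0,0,0],0],[0,[0,0,0],0],[0,[0,0,0],0],[0,[0,0,0],0],[0,[0,0,0],0],[0,[0,0,0],0],[0,[0,0,0],0]]' 40; python3 - <<'E'
from h import *
goto()
E
```

```text
time: 4.58
position: [0.4033, 0.2903, 0.2267]
eef_rot: [-2.603, -1.759, -0.0]
ft_force: [-0.0, 0.1, 0.4]
finger_gap: 0.34
grip_force: 0.0
pos [0.4033 0.2903 0.2267] toolz [ 0.  0. -1.] ty deg -21.9 q [ 0.57 -0.06  2.    0.    1.21  0.96] t 4.58 gap 0.34 grip 0.0 F [-0.   0.1  0.4] Tz [-0.06  0.11  0.03]
SHIFT mm 0 YAW 0
```

```bash
python3 -m inch '[[0,[0,0,0],0],[0,[0,0,0],0],[0,[0,0,0],0],[0,[0,0,0],0],[0,[0,0,-5],0],[0,[0,0,-10],0],[0,[0,0,-15],0],[0,[0,0,-15],0],[0,[0,0,0],0]]' 40; python3 - <<'E'
from h import *
s=manip.sense();p=s["position"]
goto([.5964,.319,p[2]])
E
```

```text
time: 5.7
position: [0.4045, 0.2912, 0.2743]
eef_rot: [2.603, 1.759, 0.007]
ft_force: [1.2, 1.0, -5.0]
finger_gap: 0.153
grip_force: 40.0
pos [0.4045 0.2912 0.2743] toolz [ 0.004  0.003 -1.   ] ty deg -21.9 q [ 0.57 -0.09  1.94  0.    1.29  0.96] t 5.7 gap 0.153 grip 40.0 F [ 1.2  1.  -5. ] Tz [ 0.04  0.08 -0.02]
SHIFT mm [ 97.3 167.7   0.8] YAW 0
```

```bash
python3 -m inch '[[0,[7,12,0],0],[0,[14,24,0],0],[0,[14,24,0],0],[0,[14,24,0],0],[0,[14,24,0],0],[0,[14,24,0],0],[0,[14,24,0],0],[0,[7,12,0],0],[0,[0,0,0],0],[0,[0,0,20],0],[0,[0,0,30],0],[0,[0,0,30],0],[0,[0,0,25],0],[0,[0,0,10],0],[0,[0,0,5],0],[0,[0,0,0],0],[0,[0,0,0],0]]'; python3 - <<'E'
from h import *
goto([.5964,.319,.1437])
E
```

```text
time: 7.82
position: [0.5965, 0.3191, 0.1532]
eef_rot: [2.602, 1.759, 0.004]
ft_force: [-0.1, 0.4, -5.6]
finger_gap: 0.158
grip_force: 40.0
pos [0.5965 0.3191 0.1532] toolz [ 0.002  0.001 -1.   ] ty deg -21.9 q [0.45 0.33 1.69 0.   1.11 0.84] t 7.83 gap 0.158 grip 40.0 F [-0.1  0.4 -5.6] Tz [-0.03  0.14 -0.  ]
SHIFT mm [-0.1 -0.1  9.5] YAW 0
```

```bash
python3 -m inch '[[0,[0,0,3],0],[0,[0,0,3],0],[0,[0,0,2],0],[0,[0,0,1],0],[0,[0,0,1],0],[0,[0,0,0],0]]'; python3 - <<'E'
from h import *
goto()
E
```

```text
time: 8.57
position: [0.5964, 0.3189, 0.1438]
eef_rot: [2.603, 1.759, 0.003]
ft_force: [-2.7, -1.5, 5.3]
finger_gap: 0.15
grip_force: 40.0
pos [0.5964 0.3189 0.1438] toolz [ 0.002  0.001 -1.   ] ty deg -21.9 q [ 0.45  0.34  1.7  -0.    1.1   0.84] t 8.57 gap 0.15 grip 40.0 F [-2.7 -1.5  5.3] Tz [-0.44  0.68 -0.01]
SHIFT mm 0 YAW 0
```

```bash
python3 -m inch '[[0.6,[0,0,0],0],[0.6,[0,0,0],0],[0.6,[0,0,0],0],[0.6,[0,0,0],0],[0.6,[0,0,0],0],[0.6,[0,0,-10],0],[1,[0,0,-20],0],[1,[0,0,-40],0],[1,[0,0,-40],0],[1,[0,0,0],-0.186],[1,[0,0,0],-0.186],[1,[0,0,0],0],[1,[0,0,0],0]]'; python3 - <<'E'
from h import *
goto([.5365,.0458,.26],0)
grab("top","t2")
E
```

```text
time: 10.2
position: [0.5959, 0.3188, 0.2526]
eef_rot: [2.236, 2.207, 0.002]
ft_force: [-0.0, 0.6, -0.5]
finger_gap: 0.999
grip_force: 0.0
pos [0.5959 0.3188 0.2526] toolz [ 0.001  0.    -1.   ] ty deg -0.7 q [0.45 0.26 1.6  0.   1.28 0.47] t 10.2 gap 0.999 grip 0.0 F [-0.   0.6 -0.5] Tz [-0.11  0.08  0.05]
SHIFT mm [-273.7  -55.8   -7.6] YAW -0.013
```

```bash
python3 -m inch '[[1,[-20,-5,-4],-0.013],[1,[-40,-8,-4],0],[1,[-40,-8,0],0],[1,[-40,-8,0],0],[1,[-40,-8,0],0],[1,[-40,-8,0],0],[1,[-35,-7,0],0],[1,[-19,-4,0],0],[1,[0,0,0],0]]'; python3 - <<'E'
from h import *
goto([.5365,.0458,.16],0)
t=grab("top");w=grab("wrist")
W=np.zeros((384,800,3),np.uint8);W[:,:512]=w["frame"];c=cv2.resize(t["frame"][115:240,120:216],None,fx=3,fy=3);W[:375,512:800]=c
cv2.imwrite("pics/c3.png",W)
E
```

```text
time: 11.38
position: [0.5399, 0.0434, 0.2599]
eef_rot: [2.221, 2.222, 0.001]
ft_force: [-0.5, 0.5, 0.4]
finger_gap: 0.999
grip_force: 0.0
pos [0.5399 0.0434 0.2599] toolz [ 0.  0. -1.] ty deg 0.0 q [0.03 0.   1.87 0.   1.27 0.03] t 11.38 gap 0.999 grip 0.0 F [-0.5  0.5  0.4] Tz [-0.11  0.05 -0.01]
SHIFT mm [ 2.4 -3.5 99.9] YAW 0.0
```

View pics/c3.png

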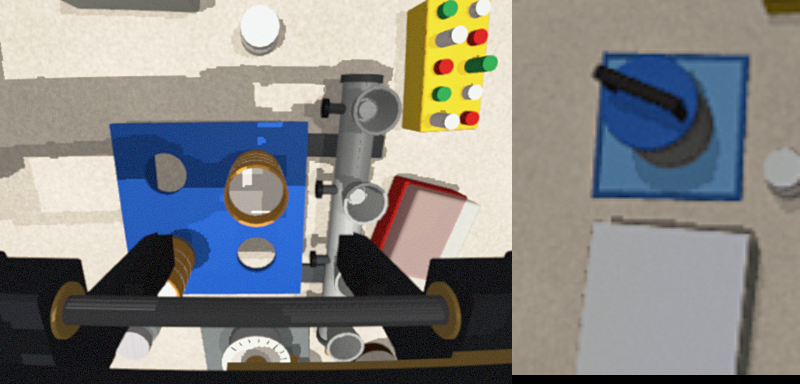

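The canister stands upright on the blue mat. In the wrist view, cup A's rim centre is at (256,192), port4's rim at (377,109) and port3's rim at (364,203).

```bash
python3 - <<'E'
from h import *
w=grab("wrist")
print(plane(w,(256,192),.168),plane(w,(225,192),.168),plane(w,(288,192),.168))
print(plane(w,(377,109),.1),plane(w,(364,203),.1),plane(w,(255,252),.09))
E
```

```text
[0.5405247  0.05380701 0.168     ] [0.51600624 0.05374734 0.168     ] [0.56583532 0.05386991 0.168     ]
[0.65608547 0.11623599 0.1       ] [0.6534623  0.02130892 0.1       ] [ 0.53987125 -0.04097685  0.09      ]
```

```bash
python3 - <<'E'
from h import *
w=grab("wrist");s=grab("scene")
for v in(158,160,222,226):print(v,plane(w,(256,v),.168))
for P in([.5365,.0458],[.5405,.0538],[.445,-.0487]):
    print(P,proj(s,[P+[.168],P+[.130],P+[.098]]).round(1).tolist())
for P in([.652,.1095],[.656,.116],[.652,.0166],[.6535,.0213]): print(P,proj(s,P+[.1]).round(1))
m=cv2.inRange(s["hsv"],(5,60,40),(25,255,255));
for x0,x1 in((205,240),(258,290)):
    q=np.argwhere(m[175:215,x0:x1]);print(q.min(0)+[175,x0],q.max(0)+[175,x0],[ (r,(np.where(m[r,x0:x1])[0][[0,-1]]+x0).tolist()) for r in(188,195,202)])
c=s["frame"][175:265,200:340];cv2.imwrite("pics/c4.png",cv2.resize(c,None,fx=5,fy=5,interpolation=2))
E
```

```text
158 [0.54047294 0.08135084 0.168     ]
160 [0.5404791  0.07980136 0.168     ]
222 [0.540684   0.02859375 0.168     ]
226 [0.54069825 0.02505525 0.168     ]
[0.5365, 0.0458] [[271.1, 187.3], [270.7, 197.8], [270.5, 206.3]]
[0.5405, 0.0538] [[274.2, 186.8], [273.8, 197.3], [273.5, 205.9]]
[0.445, -0.0487] [[223.6, 184.6], [224.1, 195.1], [224.6, 203.7]]
[0.652, 0.1095] [[315.  217.6]]
[0.656, 0.116] [[317.7 217.4]]
[0.652, 0.0166] [[290.3 232.5]]
[0.6535, 0.0213] [[292. 232.]]
[179 215] [209 233] [(188, [215, 232]), (195, [215, 232]), (202, [216, 233])]
[182 263] [212 281] [(188, [263, 281]), (195, [263, 281]), (202, [263, 280])]
```

View pics/c4.png

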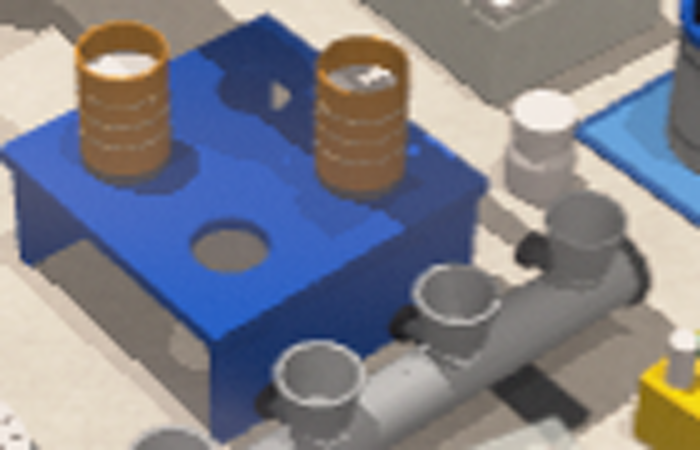

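Scene view: cup A spans columns 263–281, and the ports are at (317,218), (291,234) and (264,249). That puts cup A near (0.5385,0.0487), and the A→port4 offset is (+115.5,+63) mm in both views. Now I'll descend and grasp.

```bash
python3 -m inch '[[1,[5,-1.5,0],0],[1,[0,0,40],0],[1,[0,0,40],0],[1,[0,0,30],0],[1,[0,0,15],0],[1,[0,0,6],0],[0.55,[0,0,0],0],[0.5,[0,0,0],0],[0.4,[0,0,0],0],[0.3,[0,0,0],0],[0.3,[0,0,0],0],[0.3,[0,0,0],0],[0.3,[0,0,0],0],[0.3,[0,0,0],0]]' 25; python3 - <<'E'
from h import *
goto()
E
```

```text
time: 13.38
position: [0.5395, 0.0496, 0.1295]
eef_rot: [2.217, 2.224, 0.002]
ft_force: [0.6, 1.1, 5.4]
finger_gap: 0.584
grip_force: 25.0
pos [0.5395 0.0496 0.1295] toolz [ 0.002  0.    -1.   ] ty deg 0.2 q [ 0.05  0.12  2.01 -0.    1.02  0.04] t 13.38 gap 0.584 grip 25.0 F [0.6 1.1 5.4] Tz [-0.08  0.08  0.03]
SHIFT mm 0 YAW 0
```

```bash
python3 -m inch '[[0.3,[0,0,-10],0],[0.3,[0,0,-25],0],[0.3,[0,0,-25],0],[0.3,[0,0,-12],0],[0.3,[8,15,0],0],[0.3,[16,29,0],0],[0.3,[16,29,0],0],[0.3,[15,28,0],0],[0.3,[8,14.5,0],0],[0.3,[0,0,0],0],[0.3,[0,0,0],0]]' 25; python3 - <<'E'
from h import *
goto([.655,.1126,.145])
t=grab("top");w=grab("wrist")
W=np.zeros((384,800,3),np.uint8);W[:,:512]=w["frame"];c=cv2.resize(t["frame"][100:225,205:301],None,fx=3,fy=3);W[:375,512:800]=c
cv2.imwrite("pics/c5.png",W)
E
```

```text
time: 14.75
position: [0.6531, 0.1126, 0.1999]
eef_rot: [-2.217, -2.224, 0.003]
ft_force: [0.4, -0.9, -2.0]
finger_gap: 0.578
grip_force: 25.0
pos [0.6531 0.1126 0.1999] toolz [-0.002 -0.001 -1.   ] ty deg 0.2 q [ 0.13  0.27  1.68 -0.    1.19  0.13] t 14.75 gap 0.578 grip 25.0 F [ 0.4 -0.9 -2. ] Tz [-0.05  0.1   0.02]
SHIFT mm [ 0.1  2.  54.9] YAW 0
```

View pics/c5.png

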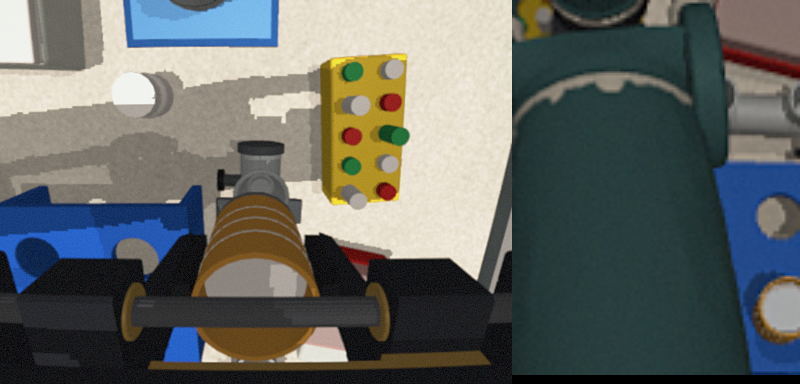

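```bash
python3 -m inch '[[0.3,[0,1.5,0],0],[0.3,[0,0,15],0],[0.3,[0,0,20],0],[0.3,[0,0,10],0],[0.3,[0,0,5],0],[0.3,[0,0,4],0],[0.3,[0,0,0],0],[0.3,[0,0,0],0]]' 25; python3 - <<'E'
from h import *
goto([.655,.1126,.1395])
E
```

```text
time: 15.85
position: [0.6559, 0.113, 0.1472]
eef_rot: [2.218, 2.224, 0.001]
ft_force: [-0.1, 0.2, -1.0]
finger_gap: 0.585
grip_force: 25.0
pos [0.6559 0.113  0.1472] toolz [ 0.001  0.    -1.   ] ty deg 0.2 q [ 0.13  0.32  1.72 -0.    1.1   0.13] t 15.85 gap 0.585 grip 25.0 F [-0.1  0.2 -1. ] Tz [-0.08  0.06  0.  ]
SHIFT mm [-0.4 -0.9  7.7] YAW 0
```

```bash
python3 -m inch '[[0.3,[0,0,3],0],[0.3,[0,0,3],0],[0.3,[0,0,1.5],0],[0.3,[0,0,1],0],[0.3,[0,0,0],0]]' 10; python3 - <<'E'
from h import *
goto([.655,.1126,.1395])
E
```

```text
time: 16.48
position: [0.6566, 0.1133, 0.1396]
eef_rot: [2.217, 2.224, 0.003]
ft_force: [0.8, 1.6, 4.7]
finger_gap: 0.588
grip_force: 10.0
pos [0.6566 0.1133 0.1396] toolz [ 0.002  0.001 -1.   ] ty deg 0.2 q [0.13 0.33 1.73 0.   1.08 0.13] t 16.48 gap 0.588 grip 10.0 F [0.8 1.6 4.7] Tz [ 0.19 -0.11 -0.03]
SHIFT mm [-0.7 -1.6  0.1] YAW 0
```

```bash
python3 -m inch '[[0.3,[0,0,1],0],[0.3,[0,0,0],0],[1,[0,0,0],0],[1,[0,0,0],0],[1,[0,0,0],0],[1,[0,0,0],0],[1,[0,0,-20],0],[1,[0,0,-50],0],[1,[0,0,-50],0],[1,[-20,-26,0],0],[1,[-40,-53,0],0],[1,[-40,-53,0],0],[1,[-40,-53,0],0],[1,[-19,-25,0],0],[1,[0,0,0],0]]' 10; python3 - <<'E'
from h import *
goto([.446,-.046,.13])
t=grab("top");w=grab("wrist")
W=np.zeros((384,800,3),np.uint8);W[:,:512]=w["frame"];c=cv2.resize(t["frame"][100:225,205:301],None,fx=3,fy=3);W[:375,512:800]=c
cv2.imwrite("pics/c6.png",W)
E
```

```text
time: 18.35
position: [0.4546, -0.0406, 0.259]
eef_rot: [2.219, 2.22, 0.003]
ft_force: [0.6, -0.6, 0.5]
finger_gap: 0.998
grip_force: 0.0
pos [ 0.4546 -0.0406  0.259 ] toolz [ 0.003 -0.    -1.   ] ty deg 0.0 q [-0.14 -0.17  2.03 -0.    1.27 -0.14] t 18.35 gap 0.998 grip 0.0 F [ 0.6 -0.6  0.5] Tz [-0.03  0.02  0.02]
SHIFT mm [ -5.3  -8.9 128.9] YAW 0
```

View pics/c6.png

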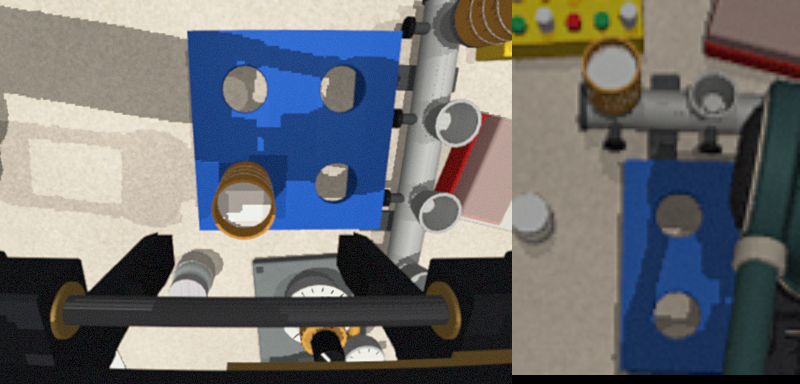

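Funnel A stands in port4. In this wrist view, cup B's rim is at (244,204), port2's rim at (439,212) and port3's at (458,122).

```bash
python3 - <<'E'
from h import *
w=grab("wrist")
b=plane(w,(244,204),.168);p2=plane(w,(439,212),.1);p3=plane(w,(458,122),.1);print(b,p2,p3,p2-b,p3-b)
goto([.446,-.046,.13])
E
```

```text
[ 0.44718335 -0.04042596  0.168     ] [ 0.65207402 -0.07323004  0.1       ] [0.65455776 0.02068374 0.1       ] [ 0.20489067 -0.03280407 -0.068     ] [ 0.20737441  0.06110971 -0.068     ]
pos [ 0.4566 -0.0393  0.2584] toolz [ 0.002  0.    -1.   ] ty deg 0.2 q [-0.14 -0.17  2.03  0.    1.27 -0.14] t 18.5 gap 0.998 grip 0.0 F [-0.2 -0.2  0.2] Tz [-0.07  0.04 -0.02]
SHIFT mm [ -6.7 -10.9 128.4] YAW 0
```

```bash
python3 -m inch '[[1,[-5,-9.5,0],0],[1,[0,0,40],0],[1,[0,0,40],0],[1,[0,0,30],0],[1,[0,0,14],0],[1,[0,0,5],0],[0.55,[0,0,0],0],[0.5,[0,0,0],0],[0.4,[0,0,0],0],[0.3,[0,0,0],0],[0.3,[0,0,0],0],[0.3,[0,0,0],0],[0.3,[0,0,0],0],[0.3,[0,0,0],0]]' 25; python3 - <<'E'
from h import *
goto([.655,-.077,.2])
E
```

```text
time: 20.25
position: [0.4464, -0.0448, 0.1288]
eef_rot: [2.218, 2.224, 0.001]
ft_force: [-0.7, -0.0, 6.5]
finger_gap: 0.585
grip_force: 25.0
pos [ 0.4464 -0.0448  0.1288] toolz [ 0.001 -0.    -1.   ] ty deg 0.2 q [-0.16 -0.06  2.19 -0.    1.01 -0.16] t 20.25 gap 0.585 grip 25.0 F [-0.7 -0.   6.5] Tz [-0.05  0.13  0.02]
SHIFT mm [-32.9 208.6 -71. ] YAW 0
```

```bash
python3 -m inch '[[0.3,[0,0,-10],0],[0.3,[0,0,-25],0],[0.3,[0,0,-25],0],[0.3,[0,0,-12],0],[0.3,[-3,17,0],0],[0.3,[-5,32,0],0],[0.3,[-5,32,0],0],[0.3,[-5,32,0],0],[0.3,[-5,32,0],0],[0.3,[-5,32,0],0],[0.3,[-5,31,0],0],[0.3,[0,0,0],0],[0.3,[0,0,0],0]]' 25; python3 - <<'E'
from h import *
goto([.655,-.077,.138])
E
```

```text
time: 21.88
position: [0.6533, -0.077, 0.1982]
eef_rot: [-2.216, -2.223, 0.003]
ft_force: [-0.1, 0.2, -1.9]
finger_gap: 0.585
grip_force: 25.0
pos [ 0.6533 -0.077   0.1982] toolz [-0.003  0.    -1.   ] ty deg 0.2 q [-0.16  0.27  1.69 -0.    1.19 -0.16] t 21.88 gap 0.585 grip 25.0 F [-0.1  0.2 -1.9] Tz [-0.1   0.04  0.06]
SHIFT mm [-0.1  1.9 60.1] YAW 0
```

```bash
python3 -m inch '[[0.3,[0,1,0],0],[0.3,[0,0,15],0],[0.3,[0,0,20],0],[0.3,[0,0,10],0],[0.3,[0,0,5],0],[0.3,[0,0,4],0],[0.3,[0,0,0],0]]' 25; python3 - <<'E'
from h import *
goto([.655,-.077,.1385])
E
```

```text
time: 22.75
position: [0.6551, -0.077, 0.1462]
eef_rot: [2.218, 2.225, 0.0]
ft_force: [1.0, 1.2, -1.7]
finger_gap: 0.58
grip_force: 25.0
pos [ 0.6551 -0.077   0.1462] toolz [ 0.  0. -1.] ty deg 0.2 q [-0.15  0.31  1.74  0.    1.09 -0.16] t 22.75 gap 0.58 grip 25.0 F [ 1.   1.2 -1.7] Tz [-0.04  0.07  0.02]
SHIFT mm [ 0.  -0.1  7.7] YAW 0
```

```bash
python3 -m inch '[[0.3,[0,0,3],0],[0.3,[0,0,3],0],[0.3,[0,0,1.5],0],[0.3,[0,0,1],0],[0.3,[0,0,0],0],[0.3,[0,0,0],0]]' 10; python3 - <<'E'
from h import *
goto([.655,-.077,.1385])
E
```

```text
time: 23.5
position: [0.6551, -0.0763, 0.1391]
eef_rot: [-2.218, -2.224, -0.001]
ft_force: [-3.5, 4.2, 6.3]
finger_gap: 0.59
grip_force: 10.0
pos [ 0.6551 -0.0763  0.1391] toolz [ 0.     0.001 -1.   ] ty deg 0.2 q [-0.15  0.32  1.74  0.    1.08 -0.16] t 23.5 gap 0.59 grip 10.0 F [-3.5  4.2  6.3] Tz [ 0.76  0.75 -0.07]
SHIFT mm [-0.7 -0.1  0.6] YAW 0
```

```bash
python3 -m inch '[[0.3,[0,0,1],0],[0.3,[0,0,0],0],[1,[0,0,0],0],[1,[0,0,0],0],[1,[0,0,0],0],[1,[0,0,0],0],[1,[0,0,-20],0],[1,[0,0,-50],0],[1,[0,0,-50],0],[1,[-20,-10,0],0],[1,[-45,-25,0],0],[1,[-45,-25,0],0],[1,[-45,-25,0],0],[1,[-45,-25,0],0],[1,[-14,-7,0],0],[1,[0,0,0],0],[1,[0,0,0],0]]' 10; python3 - <<'E'
from h import *
goto([.538,-.29,.26])
t=grab("top");w=grab("wrist");s=grab("scene")
W=np.zeros((600,800,3),np.uint8);W[:384,:512]=w["frame"];c=cv2.resize(t["frame"][110:206,225:321],None,fx=3,fy=3);W[:288,512:800]=c
c=cv2.resize(s["frame"][190:290,210:340],None,fx=2.2,fy=2.2);W[290:290+220,513:513+286]=c
cv2.imwrite("pics/c7.png",W)
E
```

```text
time: 25.62
position: [0.5391, -0.2904, 0.2567]
eef_rot: [-2.217, -2.225, -0.001]
ft_force: [0.3, -0.1, -0.2]
finger_gap: 0.997
grip_force: 0.0
pos [ 0.5391 -0.2904  0.2567] toolz [ 0.     0.001 -1.   ] ty deg 0.2 q [-0.54  0.14  1.73  0.    1.27 -0.54] t 25.62 gap 0.997 grip 0.0 F [ 0.3 -0.1 -0.2] Tz [-0.1   0.07  0.05]
SHIFT mm [ 0.4 -1.1 -3.3] YAW 0
```

View pics/c7.png

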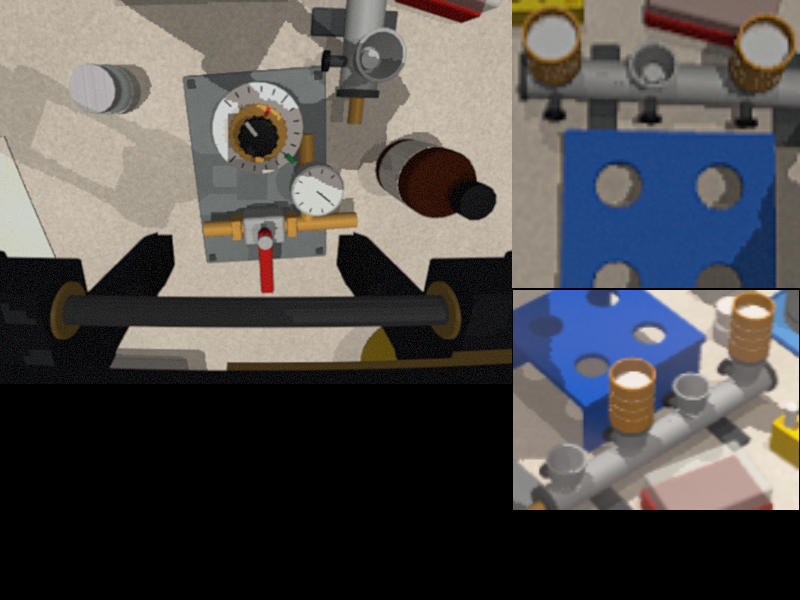

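Both funnels stand upright in ports 4 and 2. In the wrist view, the knob centre is at about (259,137), the white line runs to about (247,123), the green mark is at (290,158), the ring's red line at (268,112) and the lever tip at (267,290).

```bash
cat > knob.py <<'E'
from h import *
def pl(d,q,z): return np.array([plane(d,p,z)[:2] for p in q])
def measure(d,roi,ax=None):
    x0,y0,x1,y1=roi; H=d["hsv"][y0:y1,x0:x1].astype(int);off=np.array([x0,y0])
    g=np.argwhere((H[...,0]>45)&(H[...,0]<90)&(H[...,1]>80)&(H[...,2]>40))[:,::-1]+off
    dk=((H[...,2]<60)).astype(np.uint8)
    dk=cv2.morphologyEx(dk,cv2.MORPH_CLOSE,np.ones((7,7),np.uint8))
    n,l,s,c=cv2.connectedComponentsWithStats(dk);i=1+np.argmax(s[1:,4])
    kn=cv2.erode((l==i).astype(np.uint8),np.ones((3,3),np.uint8))
    wl=np.argwhere((kn>0)&(H[...,2]>85)&(H[...,1]<90))[:,::-1]+off
    print("green",g.mean(0) if len(g) else None,"knob blob",s[i],c[i]+off,"white n",len(wl))
    G=pl(d,[g.mean(0)],.059)[0] if len(g) else None
    L=pl(d,wl.astype(float),.133); 
    rim=pl(d,[c[i]+off],.133)[0]
    v=np.linalg.svd(L-L.mean(0))[2][0]; e=np.array([L[np.argmin((L-L.mean(0))@v)],L[np.argmax((L-L.mean(0))@v)]])
    print("G",G,"line ends",e.round(4).tolist(),"dir deg mod180",np.degrees(np.arctan2(v[1],v[0])).round(1),"knob top approx",rim)
    return G,e,v
E
python3 - <<'E'
from knob import *
w=grab("wrist");t=grab("top")
G,e,v=measure(w,(215,85,305,175))
print(measure(t,(345,150,385,195)))
# disc: white pixels
H=w["hsv"];m=np.zeros(H.shape[:2],np.uint8);m[75:180,200:310]=((H[...,2]>150)&(H[...,1]<50))[75:180,200:310]
n,l,s,c=cv2.connectedComponentsWithStats(m);i=1+np.argmax(s[1:,4]);q=cv2.convexHull(np.argwhere(l==i)[:,::-1].astype(np.float32))
W=pl(w,q[:,0],.056).astype(np.float32);print("disc",cv2.minEnclosingCircle(W),cv2.fitEllipse(W))
c=cv2.resize(w["frame"][70:185,195:335],None,fx=5.5,fy=5.2,interpolation=2);cv2.imwrite("pics/c8.png",c)
E
```

```text
green [290.13559322 158.38983051] knob blob [  23   31   41   42 1265] [257.65217391 136.37786561] white n 64
G [ 0.57775386 -0.27417802] line ends [[0.5308, -0.2294], [0.5393, -0.2402]] dir deg mod180 -51.7 knob top approx [ 0.54067816 -0.24139304]
green [370.6 163.3] knob blob [  0   0  36  32 512] [362.32421875 163.58203125] white n 45
G [ 0.57859548 -0.27817295] line ends [[0.5963, -0.1841], [0.5509, -0.2584]] dir deg mod180 -102.6 knob top approx [ 0.55961901 -0.23161687]
(array([ 0.57859548, -0.27817295]), array([[ 0.59634415, -0.18412744],
       [ 0.55089833, -0.25837888]]), array([-0.21864829, -0.97580373]))
disc ((0.5059534311294556, -0.2433188259601593), 0.03373042494058609) ((0.5093255043029785, -0.24253910779953003), (0.03513564169406891, 0.0669913962483406), 179.4547119140625)
```

View pics/c8.png

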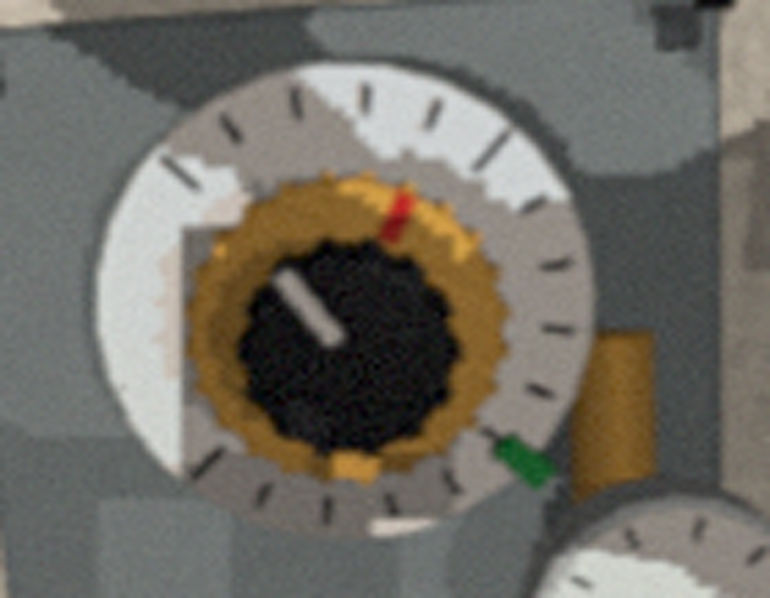

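```bash
python3 - <<'E'
from knob import *
w=grab("wrist")
f=lambda x,y:(195+x/5.5,70+y/5.2)
for q in((97,300),(595,300),(346,63),(346,538)):print(plane(w,f(*q),.056).round(4))
C=plane(w,f(346,300),.056);K=plane(w,f(351,347),.133);Lo=plane(w,f(281,272),.133);Li=plane(w,f(338,342),.133);G=plane(w,f(524,462),.059)
print(C,K,Lo,Li,G)
A=(C+K)/2
a=lambda v:np.degrees(np.arctan2(v[1],v[0]))
print("line",a(Lo-Li),a(Lo-K),"mark",a(G-C),a(G-A),np.hypot(*(G-C)[:2]),np.hypot(*(Lo-K)[:2]))
pv=plane(w,(265.5,241),.087);tip=plane(w,(267,291),.087);print("lever",pv,tip,a(tip-pv),np.hypot(*(tip-pv)[:2]))
goto([A[0],A[1],.26],np.radians(128))
E
```

```text
[ 0.4917 -0.2413  0.056 ]
[ 0.591  -0.2408  0.056 ]
[ 0.5411 -0.1937  0.056 ]
[ 0.5417 -0.2927  0.056 ]
[ 0.54138113 -0.24115537  0.056     ] [ 0.54155283 -0.24195729  0.133     ] [ 0.53073862 -0.22993306  0.133     ] [ 0.53953148 -0.24115266  0.133     ] [ 0.57779413 -0.2749842   0.059     ]
line 128.08597803080428 131.96720299347285 mark -42.89305647210306 -42.619937481298834 0.049702074913377726 0.01617186002855772
lever [ 0.55047369 -0.36250869  0.087     ] [ 0.55325712 -0.42799094  0.087     ] -87.56600978682512 0.06554138285538186
pos [ 0.5392 -0.2905  0.2567] toolz [-0.  0. -1.] ty deg 0.3 q [-0.53  0.14  1.73  0.    1.27 -0.54] t 25.93 gap 1.003 grip 0.0 F [ 0.1 -0.5  0.9] Tz [-0.13  0.08  0.  ]
SHIFT mm [49.   2.5 -3.3] YAW 0.912
```

```bash
python3 -m inch '[[0.65,[24,1.5,0],-0.174],[0.65,[23,5.4,0],-0.174],[0.65,[0,0,0],-0.174],[0.65,[0,0,0],-0.174],[0.65,[0,0,0],-0.174],[0.65,[0,0,0],-0.174],[0.65,[0,0,0],-0.174],[0.65,[0,0,0],-0.174],[0.65,[0,0,0],-0.174],[0.65,[0,0,0],0],[0.65,[0,0,0],0]]' 15; python3 - <<'E'
from h import *
goto([.5418,-.2435,.112],np.pi/2)
E
```

```text
time: 27.3
position: [0.5414, -0.2436, 0.2567]
eef_rot: [0.007, 3.142, -0.0]
ft_force: [0.2, -0.1, -0.2]
finger_gap: 0.651
grip_force: 0.0
pos [ 0.5414 -0.2436  0.2567] toolz [ 0. -0. -1.] ty deg 89.8 q [-0.46  0.11  1.77  0.    1.26 -2.03] t 27.3 gap 0.651 grip 0.0 F [ 0.2 -0.1 -0.2] Tz [-0.02 -0.04 -0.03]
SHIFT mm [-4.000e-01  1.000e-01  1.447e+02] YAW -0.004
```

```bash
python3 -m inch '[[0.65,[0,0,30],0],[0.65,[0,0,40],0],[0.65,[0,0,40],0],[0.65,[0,0,25],0],[0.65,[0,0,9],0],[0.4,[0,0,0],0],[0.2,[0,0,0],0],[0.2,[0,0,0],0],[0.2,[0,0,0],0],[0.2,[0,0,0],0],[0.2,[0,0,0],0],[0.2,[0,0,0],0]]' 15; python3 - <<'E'
from h import *
goto()
E
```

```text
time: 28.8
position: [0.5425, -0.2449, 0.1144]
eef_rot: [0.003, 3.139, -0.003]
ft_force: [0.4, -3.1, 6.3]
finger_gap: 0.378
grip_force: 15.0
pos [ 0.5425 -0.2449  0.1144] toolz [ 0.003 -0.002 -1.   ] ty deg 89.9 q [-0.47  0.23  1.91 -0.    1.   -2.03] t 28.8 gap 0.378 grip 15.0 F [ 0.4 -3.1  6.3] Tz [-0.43  0.03 -0.06]
SHIFT mm 0 YAW 0
```

```bash
python3 -m inch '[[0.2,[0,-1,0],0],[0.2,[0,0,0],0.1735],[0.2,[0,0,0],0.1735],[0.2,[0,0,0],0.1735],[0.2,[0,0,0],0.1735],[0.2,[0,0,0],0.1735],[0.2,[0,0,0],0.1735],[0.2,[0,0,0],0.1735],[0.2,[0,0,0],0.1735],[0.2,[0,0,0],0.1735],[0.2,[0,0,0],0.1735],[0.2,[0,0,0],0.1735],[0.2,[0,0,0],0.1735],[0.2,[0,0,0],0.1735],[0.2,[0,0,0],0.1735],[0.2,[0,0,0],0.1735],[0.2,[0,0,0],0.1735],[0.2,[0,0,0],0.1735],[0.2,[0,0,0],0]]' 15; python3 - <<'E'
from h import *
goto()
w=grab("wrist","w9")
c=cv2.resize(w["frame"][150:384,130:390],None,fx=2.5,fy=2.5,interpolation=2);cv2.imwrite("pics/c9.png",c)
E
```

```text
time: 31.18
position: [0.5406, -0.2451, 0.1143]
eef_rot: [3.127, 0.296, -0.002]
ft_force: [-5.8, -1.3, 11.3]
finger_gap: 0.379
grip_force: 15.0
pos [ 0.5406 -0.2451  0.1143] toolz [-0.001 -0.    -1.   ] ty deg -79.2 q [-0.47  0.23  1.91 -0.    1.01  0.92] t 31.18 gap 0.379 grip 15.0 F [-5.8 -1.3 11.3] Tz [-0.22  1.1  -0.07]
SHIFT mm 0 YAW 0
```

View pics/c9.png

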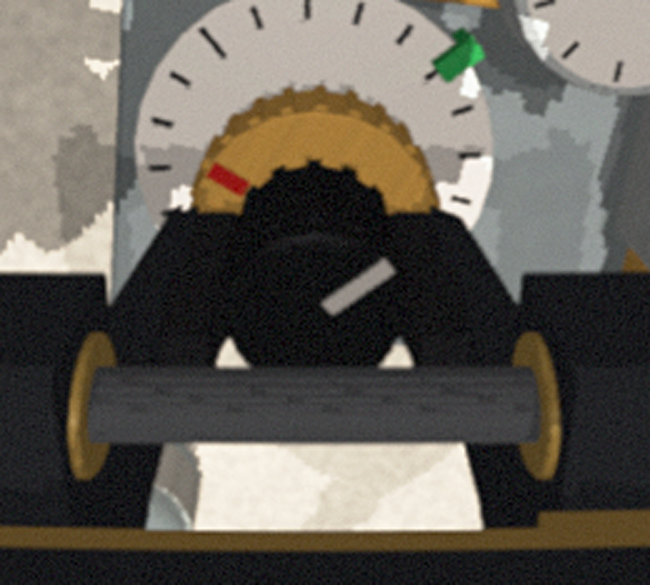

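While gripped, the white line is visible at (261,274)–(286,256), the green mark at (313,172) and the ring's red line at (221,222).

```bash
python3 - <<'E'
from knob import *
w=grab("wrist")
a=lambda v:np.degrees(np.arctan2(v[1],v[0]))
f=lambda x,y:(130+x/2.5,150+y/2.5)
Li=plane(w,f(330,309),.133);Lo=plane(w,f(391,265),.133)
H=w["hsv"]
g=np.argwhere((H[...,0]>45)&(H[...,0]<90)&(H[...,1]>80)&(H[...,2]>40));g=g[(abs(g-[172,313])<14).all(1)].mean(0)[::-1]
m=((H[...,2]>95)&(H[...,1]<60)).astype(np.uint8);n,l,s,c=cv2.connectedComponentsWithStats(m);i=l[265,273]
q=np.argwhere(l==i)[:,::-1] if i else None
if i: L=pl(w,q.astype(float),.133);v=np.linalg.svd(L-L.mean(0))[2][0];print("svd",len(q),a(v),"Lmean",L.mean(0))
G=plane(w,g,.058);print(g,G,Lo,Li,"len",np.hypot(*(Lo-Li)[:2]),"line",a(Lo-Li))
u=(Lo-Li)/np.linalg.norm(Lo-Li); K=Lo-.015*u; print("axis from line",K,"mark from that",a(G-K))
for A in([.5415,-.243],[.5406,-.2451],[.5415,-.246]): print(A,a(G[:2]-A),np.hypot(*(G[:2]-A)))
E
```

```text
svd 219 139.90596512931393 Lmean [ 0.54869269 -0.24966804]
[313.58849558 171.96902655] [ 0.57821723 -0.27486768  0.058     ] [ 0.55396181 -0.25461999  0.133     ] [ 0.54320123 -0.24581936  0.133     ] len 0.01390111791412451 line -39.27833035832999
axis from line [ 0.54235061 -0.24512367  0.133     ] mark from that -39.66874874552859
[0.5415, -0.243] -40.955419062544 0.04861793891352706
[0.5406, -0.2451] -38.355658241618954 0.04797051960466005
[0.5415, -0.246] -38.17499951239599 0.046706508262805826
```

```bash
python3 -m inch '[[0.2,[0,0,0],0.015],[0.2,[0,0,0],0],[0.7,[0,0,0],0],[0.7,[0,0,0],0],[0.7,[0,0,0],0],[0.7,[0,0,-20],0],[0.7,[0,0,-50],0],[0.7,[0,0,-50],0],[1,[-30,0,0],0],[1,[-30,0,0],0],[1,[0,0,0],0],[1,[0,0,0],0]]' 15; python3 - <<'E'
from h import *
goto([.5414,-.2445,.26],np.pi/2)
w=grab("wrist","w10")
c=cv2.resize(w["frame"][60:200,170:340],None,fx=4.2,fy=4.2,interpolation=2);cv2.imwrite("pics/c10.png",c)
E
```

```text
time: 32.78
position: [0.4831, -0.2554, 0.2337]
eef_rot: [3.129, 0.274, 0.003]
ft_force: [0.5, -0.2, 0.0]
finger_gap: 1.003
grip_force: 0.0
pos [ 0.4831 -0.2554  0.2337] toolz [ 0.002 -0.001 -1.   ] ty deg -80.0 q [-0.53  0.03  1.9   0.    1.21  0.86] t 32.77 gap 1.003 grip 0.0 F [ 0.5 -0.2  0. ] Tz [-0.02  0.13 -0.03]
SHIFT mm [ 59.4  -0.6 -26.2] YAW 0.175
```

View pics/c10.png

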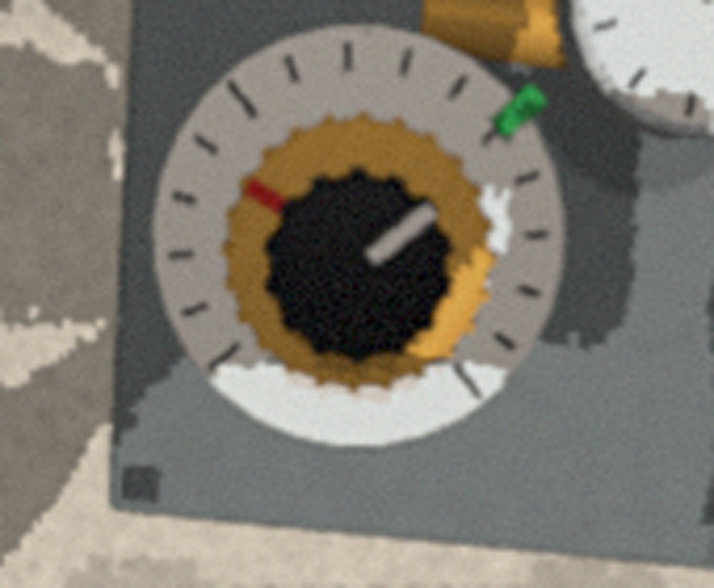

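The disc spans (153–565, 23–445) in the crop, the line runs (370,257)→(433,211) and the green mark is centred at (520,110). The line and mark look nearly parallel, so I'll compute the angle between them.

```bash
python3 - <<'E'
from knob import *
w=grab("wrist");a=lambda v:np.degrees(np.arctan2(v[1],v[0]))
f=lambda x,y:(170+x/4.2,60+y/4.2)
P=lambda x,y,z:plane(w,f(x,y),z)[:2]
X=(P(153,234,.056)+P(565,234,.056))/2;Y=(P(359,23,.056)+P(359,445,.056))/2
print(X,Y,np.linalg.norm(P(153,234,.056)-P(565,234,.056)),np.linalg.norm(P(359,23,.056)-P(359,445,.056)))
u=P(565,234,.056)-P(153,234,.056);u/=np.linalg.norm(u);C=Y+u*((X-Y)@u)
G=P(520,111,.059);tick=P(490,137,.056)
m=((w["hsv"][...,2]>95)&(w["hsv"][...,1]<60)).astype(np.uint8);n,l,s,c=cv2.connectedComponentsWithStats(m);p=f(402,234);i=l[int(p[1]),int(p[0])]
q=np.argwhere(l==i)[:,::-1].astype(float);L=pl(w,q,.133);v=np.linalg.svd(L-L.mean(0))[2][0]
print("C",C,"G",G,"mark",a(G-C),"tick",a(tick-C),np.linalg.norm(G-C),"line",a(P(433,211,.133)-P(370,257,.133)),a(v),len(q))
E
```

```text
[ 0.54311337 -0.24287942] [ 0.54096794 -0.24326748] 0.09920616512495618 0.09940600055303991
C [ 0.54096655 -0.24325965] G [ 0.57728126 -0.27484535] mark -41.0160014250253 tick -41.571488091349835 0.04812915020249243 line -44.262446890300325 138.1524848492289 82
```

```bash
python3 -m inch '[[1,[30,0,0],0],[1,[29,0,0],0],[1,[0,0,0],-0.175],[1,[0,0,0],-0.175],[1,[0,0,0],-0.175],[1,[0,0,0],-0.175],[1,[0,0,0],-0.175],[1,[0,0,0],-0.175],[1,[0,0,0],-0.175],[1,[0,0,0],-0.175],[1,[0,0,0],-0.175],[1,[0,0,0],-0.175],[1,[0,0,0],-0.175],[1,[0,0,30],0],[1,[0,0,20],0],[1,[0,0,0],0]]' 35; python3 - <<'E'
from h import *
goto([.541,-.2445,.087],np.radians(30))
E
```

```text
time: 34.88
position: [0.5391, -0.244, 0.18]
eef_rot: [-1.56, -2.721, 0.0]
ft_force: [-0.0, 0.9, 0.6]
finger_gap: 1.002
grip_force: 0.0
pos [ 0.5391 -0.244   0.18  ] toolz [-0.005  0.002 -1.   ] ty deg 30.4 q [-0.47  0.16  1.85  0.    1.13 -1.  ] t 34.88 gap 1.002 grip 0.0 F [-0.   0.9  0.6] Tz [-0.07  0.04 -0.03]
SHIFT mm [-1.8  1.6 93. ] YAW 0.006
```

```bash
python3 -m inch '[[1,[-1.5,1.5,0],0],[1,[0,0,30],0],[1,[0,0,30],0],[1,[0,0,20],0],[1,[0,0,10],0],[1,[0,0,3],0],[0.6,[0,0,0],0],[0.4,[0,0,0],0],[0.4,[0,0,0],0],[0.4,[0,0,0],0],[0.4,[0,0,0],0],[0.4,[0,0,0],0],[0.4,[0,0,0],0]]' 35; python3 - <<'E'
from h import *
goto([.541,-.2445,.087],np.radians(30))
E
```

```text
time: 36.5
position: [0.5422, -0.246, 0.0903]
eef_rot: [1.562, 2.725, -0.001]
ft_force: [-4.4, -1.0, 5.5]
finger_gap: 0.632
grip_force: 35.0
pos [ 0.5422 -0.246   0.0903] toolz [-0.    -0.001 -1.   ] ty deg 30.3 q [-0.47  0.26  1.92 -0.    0.96 -1.  ] t 36.5 gap 0.632 grip 35.0 F [-4.4 -1.   5.5] Tz [-0.43  0.76  0.05]
SHIFT mm [ 1.9 -0.3  3.3] YAW 0.006
```

```bash
python3 -m inch '[[0.4,[0,-1,0],0],[0.4,[0,0,0],0.14],[0.4,[0,0,0],0.14],[0.4,[0,0,0],0.14],[0.4,[0,0,0],0.14],[0.4,[0,0,0],0.14],[0.4,[0,0,0],0.14],[0.4,[0,0,0],0.14],[0.4,[0,0,0],0.14],[0.4,[0,0,0],0.14],[0.4,[0,0,0],0.14],[0.4,[0,0,0],0]]' 35; python3 - <<'E'
from h import *
goto([.541,-.2445,.087],np.radians(30))
E
```

```text
time: 38.0
position: [0.5406, -0.2458, 0.0903]
eef_rot: [-2.95, -1.075, 0.002]
ft_force: [-6.9, -0.5, 9.8]
finger_gap: 0.625
grip_force: 35.0
pos [ 0.5406 -0.2458  0.0903] toolz [-0.002  0.001 -1.   ] ty deg -50.0 q [-0.47  0.26  1.92 -0.    0.97  0.4 ] t 38.0 gap 0.625 grip 35.0 F [-6.9 -0.5  9.8] Tz [-0.1   1.12 -0.13]
SHIFT mm [ 1.1 -0.7  3.3] YAW -1.396
```

```bash
python3 -m inch '[[0.4,[0,0,0],0.1],[0.4,[0,0,0],0.1],[0.4,[0,0,0],0.1],[0.4,[0,0,0],0]]' 35; python3 -c "
from h import *
goto()"; python3 -m inch '[[0.4,[0,0,0],0.1],[0.4,[0,0,0],0.1],[0.4,[0,0,0],0]]' 35; python3 -c "
from h import *
goto()"
```

```text
time: 38.5
position: [0.5408, -0.2453, 0.0899]
eef_rot: [-3.077, -0.626, 0.003]
ft_force: [-5.0, 1.5, 6.4]
finger_gap: 0.631
grip_force: 35.0
pos [ 0.5408 -0.2453  0.0899] toolz [-0.002  0.001 -1.   ] ty deg -67.0 q [-0.47  0.26  1.92 -0.    0.96  0.7 ] t 38.5 gap 0.631 grip 35.0 F [-5.   1.5  6.4] Tz [0.19 0.94 0.43]
SHIFT mm 0 YAW 0
time: 38.88
position: [0.5411, -0.2451, 0.0898]
eef_rot: [-3.124, -0.316, 0.002]
ft_force: [-3.6, 1.7, 5.8]
finger_gap: 0.63
grip_force: 35.0
pos [ 0.5411 -0.2451  0.0898] toolz [-0.001  0.001 -1.   ] ty deg -78.5 q [-0.47  0.26  1.92  0.    0.96  0.9 ] t 38.88 gap 0.63 grip 35.0 F [-3.6  1.7  5.8] Tz [0.24 0.69 0.61]
SHIFT mm 0 YAW 0
```

```bash
python3 -m inch '[[0.4,[0,0,0],0],[0.4,[0,0,0],0],[0.4,[0,0,0],0.08],[0.4,[0,0,0],0.08],[0.4,[0,0,0],0]]' 50; python3 -c "
from h import *
goto()"; python3 -m inch '[[1,[0,0,0],0],[1,[0,0,0],0],[1,[0,0,0],0],[1,[0,0,0],0],[1,[0,0,0],0],[1,[0,0,-30],0],[1,[0,0,-50],0],[1,[0,0,-50],0],[1,[-30,0,-15],0],[1,[-30,0,0],0],[1,[0,0,0],0],[1,[0,0,0],0]]' 50;  python3 - <<'E'
from h import *
goto([.5414,-.2445,.26],np.pi/2)
w=grab("wrist","w11")
c=cv2.resize(w["frame"][60:200,170:340],None,fx=4.2,fy=4.2,interpolation=2);cv2.imwrite("pics/c11.png",c)
E
```

```text
time: 39.5
position: [0.5414, -0.245, 0.0898]
eef_rot: [-3.14, -0.068, 0.001]
ft_force: [-3.3, 2.5, 5.2]
finger_gap: 0.626
grip_force: 50.0
pos [ 0.5414 -0.245   0.0898] toolz [-0.001  0.001 -1.   ] ty deg -87.5 q [-0.47  0.26  1.92  0.    0.96  1.06] t 39.5 gap 0.626 grip 50.0 F [-3.3  2.5  5.2] Tz [0.23 0.58 1.08]
SHIFT mm 0 YAW 0
time: 41.0
position: [0.4821, -0.2485, 0.2347]
eef_rot: [3.141, 0.063, 0.001]
ft_force: [0.5, -0.1, 0.3]
finger_gap: 1.0
grip_force: 0.0
pos [ 0.4821 -0.2485  0.2347] toolz [ 0.001 -0.    -1.   ] ty deg -87.7 q [-0.52  0.02  1.9   0.    1.22  1.01] t 41.0 gap 1.0 grip 0.0 F [ 0.5 -0.1  0.3] Tz [0.02 0.1  0.05]
SHIFT mm [ 59.5  -1.6 -25.2] YAW 0.04
```

View pics/c11.png

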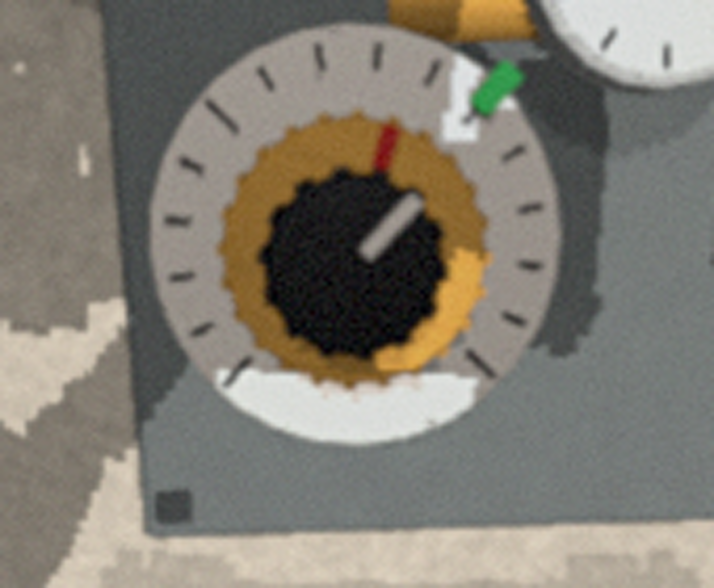

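The ring torque rose to 1.08 Nm with slip, so it is tight, and the red line has moved about 90° to (387,148). Next I'll measure the line against the mark again.

```bash
python3 - <<'E'
from knob import *
w=grab("wrist");a=lambda v:np.degrees(np.arctan2(v[1],v[0]))
f=lambda x,y:(170+x/4.2,60+y/4.2)
P=lambda x,y,z:plane(w,f(x,y),z)[:2]
X=(P(150,234,.056)+P(561,234,.056))/2;Y=(P(355,22,.056)+P(355,444,.056))/2
u=P(561,234,.056)-P(150,234,.056);u/=np.linalg.norm(u);C=Y+u*((X-Y)@u)
G=P(498,89,.059)
m=((w["hsv"][...,2]>95)&(w["hsv"][...,1]<60)).astype(np.uint8);n,l,s,c=cv2.connectedComponentsWithStats(m);p=f(391,229);i=l[int(p[1]),int(p[0])]
q=np.argwhere(l==i)[:,::-1].astype(float);L=pl(w,q,.133);v=np.linalg.svd(L-L.mean(0))[2][0]
Kt=P(354,264,.133)
print("C",C,"K",Kt,"G",G,"mark",a(G-C),np.linalg.norm(G-C),"line",a(P(418,199,.133)-P(368,257,.133)),a(v),a(v)-180,len(q),"via mean",a(L.mean(0)-C))
t=grab("top")
print("lever",[b for b in blobs(t,(0,150,100),(6,255,255),15)])
goto([.4821,-.2485,.2347])
E
```

```text
C [ 0.54078715 -0.24337113] K [ 0.54129737 -0.24335135] G [ 0.57707884 -0.27507388] mark -41.1389765590558 0.04818870610857394 line -38.912492459864666 138.17581560628986 -41.82418439371014 84 via mean -39.09393581729986
lever [((np.float64(489.7), np.float64(84.3)), (np.int32(466), np.int32(57), np.int32(46), np.int32(57), np.int32(1640))), ((np.float64(278.8), np.float64(116.7)), (np.int32(270), np.int32(114), np.int32(19), np.int32(6), np.int32(24)))]
pos [ 0.4823 -0.2484  0.2343] toolz [-0.  0. -1.] ty deg -87.7 q [-0.52  0.02  1.9   0.    1.22  1.01] t 41.15 gap 1.002 grip 0.0 F [ 0.1 -0.7 -0.8] Tz [0.04 0.19 0.  ]
SHIFT mm [-0.2  0.1 -0.4] YAW 0
```

```bash
python3 -m inch '[[0.6,[0,0,0],-0.175],[0.6,[0,0,0],-0.175],[0.6,[0,0,0],-0.175],[0.6,[0,0,0],-0.175],[0.6,[0,0,0],-0.175],[0.6,[0,0,0],-0.175],[0.6,[0,0,0],-0.175],[0.6,[0,0,0],-0.175],[0.6,[0,0,0],-0.175],[0.6,[-43,16,0],0],[0.6,[-43,16,0],0],[0.6,[-43,16,0],0],[0.6,[-43,16,0],0],[0.6,[0,0,0],0],[0.6,[0,0,0],0]]' 10; python3 - <<'E'
from h import *
goto([.5525,-.418,.082],np.radians(2.4))
t=grab("top");c1=t["frame"][120:220,330:450]
w=grab("wrist")
W=np.zeros((384,800,3),np.uint8);W[:,:512]=w["frame"];c=cv2.resize(c1,None,fx=2.4,fy=2.4);W[:240,512:800]=c
cv2.imwrite("pics/c12.png",W)
E
```

```text
time: 43.02
position: [0.5532, -0.4168, 0.2336]
eef_rot: [-2.17, -2.269, -0.0]
ft_force: [-0.2, -0.6, 0.8]
finger_gap: 0.597
grip_force: 0.0
pos [ 0.5532 -0.4168  0.2336] toolz [-0.001  0.002 -1.   ] ty deg 2.6 q [-0.68  0.31  1.58  0.    1.26 -0.73] t 43.02 gap 0.597 grip 0.0 F [-0.2 -0.6  0.8] Tz [-0.04  0.04 -0.03]
SHIFT mm [ -1.5  -0.6 151.6] YAW 0.003
```

View pics/c12.png

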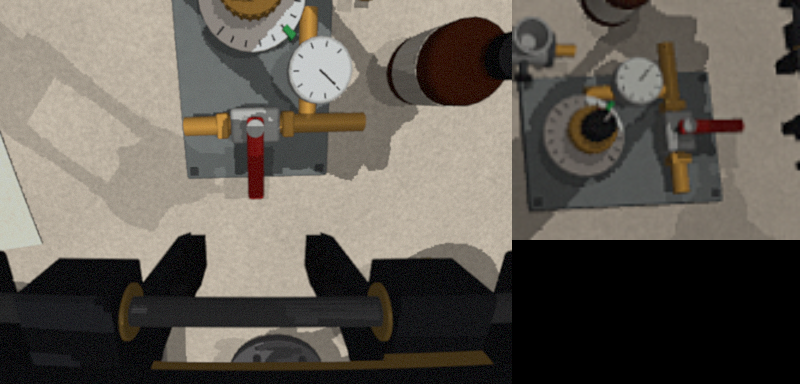

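The lever is vertical in the wrist view at column 256, from the pivot at (255,130) to the tip at (256,198), centred between the fingers.

```bash
python3 - <<'E'
from h import *
w=grab("wrist")
a=plane(w,(255,130),.09);b=plane(w,(256,198),.083);print(a,b,np.hypot(*(a-b)[:2]))
p=b+(a-b)/np.linalg.norm((a-b)[:2])*.016;print(p);d=(b-a)
goto([p[0],p[1]-.002,.082],np.arctan2(d[1],d[0])+np.pi/2)
E
```

```text
[ 0.54998633 -0.3640525   0.09      ] [ 0.55402566 -0.43172129  0.083     ] 0.06778924984816552
[ 0.55307228 -0.41574972  0.08465218]
pos [ 0.5531 -0.4162  0.2347] toolz [-0.  0. -1.] ty deg 2.6 q [-0.68  0.3   1.58  0.    1.26 -0.73] t 43.17 gap 0.6 grip 0.0 F [ 0.9  0.2 -0.4] Tz [-0.11  0.07 -0.01]
SHIFT mm [ -1.7  -0.  152.7] YAW -0.014
```

```bash
python3 -m inch '[[0.6,[0,0,40],-0.01],[0.6,[0,0,40],0],[0.6,[0,0,40],0],[0.6,[0,0,20],0],[0.6,[0,0,11],0],[0.3,[0,0,0],0],[0,[0,0,0],0],[0,[0,0,0],0],[0,[0,0,0],0],[0,[0,0,0],0],[0,[0,0,0],0]]' 8; python3 -c "
from h import *
goto()"
```

```text
time: 44.55
position: [0.5535, -0.4179, 0.0847]
eef_rot: [2.159, 2.28, -0.0]
ft_force: [-1.0, -0.6, 4.3]
finger_gap: 0.183
grip_force: 8.0
pos [ 0.5535 -0.4179  0.0847] toolz [ 0.001 -0.001 -1.   ] ty deg 3.1 q [-0.68  0.43  1.7  -0.    1.01 -0.74] t 44.55 gap 0.183 grip 8.0 F [-1.  -0.6  4.3] Tz [-0.1   0.23  0.05]
SHIFT mm 0 YAW 0
```

```bash
python3 -m inch '[[0,[0.6,-8,0],0.15],[0,[0.6,-8,0],0.15],[0,[0.6,-8,0],0.15],[0,[0.6,-8,0],0.15],[0,[0.6,-8,0],0.15],[0,[0.6,-8,0],0.15],[0,[0.6,-8,0],0.15],[0,[0.6,-8,0],0.15],[0,[0.6,-8,0],0.15],[0,[0,0,0],0]]' 8; python3 -c "
from h import *
goto()"; python3 -m inch '[[0,[0.4,-5.3,0],0.1],[0,[0.4,-5.3,0],0.1],[0,[0,0,0],0]]' 8; python3 -c "
from h import *
goto()"
```

```text
time: 45.8
position: [0.4989, -0.3788, 0.0847]
eef_rot: [3.111, 0.43, 0.001]
ft_force: [-1.4, -0.8, 5.2]
finger_gap: 0.181
grip_force: 8.0
pos [ 0.4989 -0.3788  0.0847] toolz [ 0.001 -0.001 -1.   ] ty deg -74.2 q [-0.69  0.32  1.86 -0.    0.97  0.61] t 45.8 gap 0.181 grip 8.0 F [-1.4 -0.8  5.2] Tz [-0.15  0.36 -0.14]
SHIFT mm 0 YAW 0
time: 46.18
position: [0.4971, -0.3685, 0.0846]
eef_rot: [3.138, 0.119, 0.0]
ft_force: [-2.5, 0.1, 5.0]
finger_gap: 0.182
grip_force: 8.0
pos [ 0.4971 -0.3685  0.0846] toolz [ 0.    -0.001 -1.   ] ty deg -85.7 q [-0.68  0.3   1.87 -0.    0.96  0.82] t 46.17 gap 0.182 grip 8.0 F [-2.5  0.1  5. ] Tz [-0.14  0.59 -0.06]
SHIFT mm 0 YAW 0
```

```bash
python3 -m inch '[[0,[0.1,-2.7,0],0.05],[0,[0,0,0],0]]' 15; python3 -c "
from h import *
goto()"; python3 -m inch '[[0,[0.1,-2.7,0],0.05],[0,[0,-2,0],0],[0,[0,0,0],0]]' 15; python3 -c "
from h import *
goto()"
```

```text
time: 46.42
position: [0.4974, -0.3683, 0.0847]
eef_rot: [3.136, 0.043, 0.002]
ft_force: [-2.3, -7.8, 2.0]
finger_gap: 0.182
grip_force: 15.2
pos [ 0.4974 -0.3683  0.0847] toolz [ 0.001 -0.006 -1.   ] ty deg -88.4 q [-0.68  0.3   1.87 -0.    0.96  0.87] t 46.42 gap 0.182 grip 15.2 F [-2.3 -7.8  2. ] Tz [-1.25  0.45  0.31]
SHIFT mm 0 YAW 0
time: 46.8
position: [0.4979, -0.3679, 0.0849]
eef_rot: [3.128, -0.034, 0.006]
ft_force: [-1.5, -20.8, -4.0]
finger_gap: 0.19
grip_force: 15.1
pos [ 0.4979 -0.3679  0.0849] toolz [ 0.004 -0.013 -1.   ] ty deg -91.2 q [-0.67  0.3   1.88 -0.01  0.95  0.93] t 46.8 gap 0.19 grip 15.1 F [ -1.5 -20.8  -4. ] Tz [-3.3   0.4   0.23]
SHIFT mm 0 YAW 0
```

```bash
python3 -m inch '[[0.6,[0,3,0],0],[0.6,[0,0,0],0],[0.6,[0,0,0],0],[0.6,[0,0,0],0],[0.6,[0,0,0],0],[0.6,[0,0,-20],0],[0.6,[0,0,-50],0],[0.6,[0,0,-50],0],[0.6,[-50,0,-10],0],[0.6,[-30,0,0],0],[0.6,[0,0,0],0]]' 15; python3 - <<'E'
from h import *
goto()
t=grab("top");w=grab("wrist");s=grab("scene")
W=np.zeros((600,800,3),np.uint8);W[:300,:400]=cv2.resize(w["frame"],(400,300))
W[:300,400:]=cv2.resize(t["frame"][80:260,130:430],(400,300)) if 0 else cv2.resize(t["frame"][80:260,130:370],(400,300))
W[300:,:400]=cv2.resize(s["frame"][100:325,100:400],(400,300))
W[300:,400:]=cv2.resize(t["frame"][125:215,330:450],(400,300))
cv2.imwrite("pics/c13.png",W)
E
```

```text
time: 48.18
position: [0.416, -0.3619, 0.2157]
eef_rot: [3.14, -0.041, 0.003]
ft_force: [-0.3, 0.6, -0.1]
finger_gap: 0.599
grip_force: 0.0
pos [ 0.416  -0.3619  0.2157] toolz [ 0.002 -0.002 -1.   ] ty deg -91.5 q [-0.76  0.05  1.91 -0.    1.18  0.84] t 48.17 gap 0.599 grip 0.0 F [-0.3  0.6 -0.1] Tz [-0.02  0.09 -0.09]
SHIFT mm 0 YAW 0
```

View pics/c13.png

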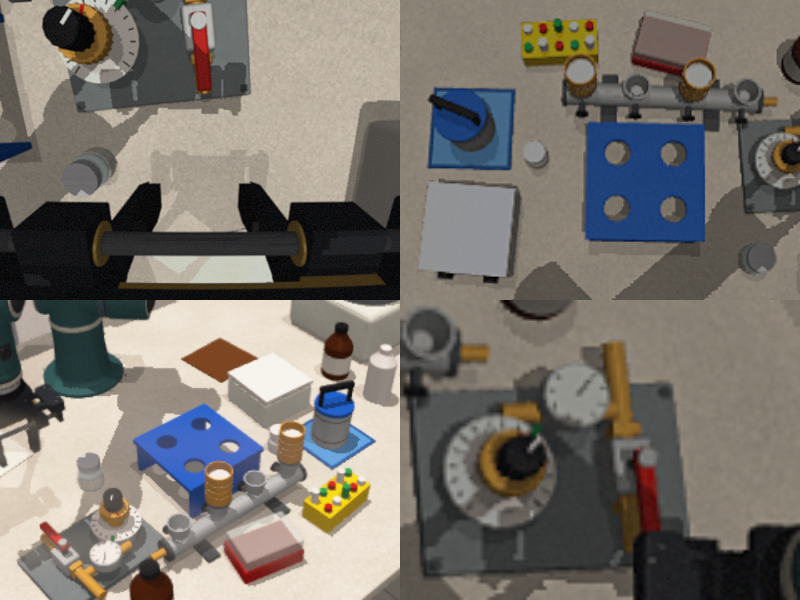

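The lever now points at the robot, both funnels stand in their ports, and the canister is upright on the mat. As a last numeric check I'll measure the canister centre and the funnel tops before handing in.

```bash
python3 - <<'E'
from h import *
t=grab("top");s=grab("scene")
m=cv2.inRange(t["hsv"],(95,80,20),(125,255,255));
# canister lid: darker blue
f=t["frame"][125:190,140:210]
H=t["hsv"];lid=((H[...,0]>104)&(H[...,0]<125)&(H[...,1]>190)).astype(np.uint8);z=np.zeros_like(lid);z[125:185,140:205]=lid[125:185,140:205]
n,l,st,c=cv2.connectedComponentsWithStats(z);i=1+np.argmax(st[1:,4]);print(st[i])
h=cv2.convexHull(np.argwhere(l==i)[:,::-1].astype(np.float32))[:,0]
W=np.array([plane(t,q,.107)[:2] for q in h],np.float32);print("lid",cv2.minEnclosingCircle(W),"mat .5964 .3191")
ms=cv2.inRange(s["hsv"],(5,60,40),(25,255,255))
for P in([.655,.113],[.655,-.077]):
    e=proj(s,[P+[.178],P+[.108]]);u=int(e[0,0]);q=np.argwhere(ms[int(e[0,1])-15:int(e[1,1])+15,u-14:u+15])
    print(e.round(1).tolist(),"blob rows",q[:,0].min()+int(e[0,1])-15,q[:,0].max()+int(e[0,1])-15,"cols",q[:,1].min()+u-14,q[:,1].max()+u-14)
# same rows for reference: rim ellipse half height of the initial cup was 182..212 vs projected 187.3..206.3
E
```

```text
[149 133  33  32 575]
lid ((0.5995959043502808, 0.3220975697040558), 0.05461309850215912) mat .5964 .3191
[[319.2, 196.2], [316.9, 215.5]] blob rows 190 222 cols 308 328
[[264.8, 227.4], [264.3, 247.1]] blob rows 221 254 cols 254 274
```

```bash
python3 -c "
from cell import manip
print(manip.finish_job())"
```

```text
the job is handed in; nothing more can be done
None
```

I handed the job in at about 48 s: both funnels are seated in ports 4 and 2, the canister is upright on the blue mat, the knob line is within about 1° of the green marker, the lock ring is tight, and the vacuum lever was opened last, hard against its stop; the hand-in gave no verdict.

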